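# Counting plate from the weighing slab to the microscope

### The arm

A 6-joint arm with a two-finger parallel gripper is mounted at the origin on the work surface. World frame = base frame: x ahead of the robot, y to its left, z up, the work surface at z = 0. Lengths are in m, angles in rad, forces in N, time in s.
With the tool pointing down it reaches from about 0.35 to 0.775 m from the base axis. Payload 7.3 kg.
Tool frame: the origin (TCP) lies on the centre line of the jaws, within the pads' length; the fingertips stand robot.nose_length ahead of it and the grasp point (between the pads) is the TCP (robot.nose_length is the distance from the TCP to the fingertips, in m); z points along the fingers, y is the direction in which the jaws open and shut (so a half turn about z gives the same grasp; the last joint's range is limited). The gripper opens to 92 mm and grips with 3 to 60 N. Pads are 19 mm wide; open, the fingers measure 130 mm over their backs; the gripper's body (75 mm by 190 mm) begins 47 mm behind the grasp point.
Start: joints at [-1.353, 0.342, 1.524, -0, 1.275, -0.146], TCP at [0.187, -0.491, 0.246] pointing down, gripper open.
Joint ranges: [-2.53, 2.53], [-0.77, 2.02], [0.04, 2.7], [-1, 4.14], [0.28, 2.66], [-3.11, 3.11]. Speed limits (rad/s): [2.57, 2.57, 3.14, 3.14, 3.14, 3.14].

### API

Orientations are given as [roll, pitch, yaw] about the fixed x, y, z axes, in that order (R = Rz(yaw) Ry(pitch) Rx(roll)).
In Python, from cell import robot, read_camera gives the robot as it stands.
- The arm moves only by the shell command python3 -m crank 'ROWS' [FORCE]. ROWS is JSON, a list of rows, each a list of 7 numbers: the shift along the tool's x, y, z in cm, then the turn, a rotation vector about the tool's x, y, z in degrees, then the opening, from 0 (shut) to 1 (fully open). In form: [[tx, ty, tz, wx, wy, wz, jaw], ...]. A call has 1 to 5 rows; each row is the pose to reach, as a shift and turn from the pose commanded when the call began, along the tool's axes at that moment; what a row does not reach only later rows make up. A row lasts 1/8 s, in which the tool goes at most 62.5 mm and 10.7 degrees, less where a joint would pass 70% of its speed; a pose out of reach is approached as far as the arm can. A call with a gripper value outside its range is refused whole. The fingers move at their own pace and stop on an object; FORCE is the grip in N (left out, the last holds). Time passes only in rows, so rows that repeat a pose let the fingers close. It gives the time, the measured TCP pose, the force and the opening at its end, in the units of the state.
- robot.observe(): the state, without advancing time (a new reading comes with each control period).
- read_camera(name): name is "scene" or "top"; returns a dict with "frame" (480x640x3 uint8, red, green, blue), "intrinsics" (3x3 intrinsics, pixels), "R" (3x3) and "t" (3): a world point X has camera coordinates R X + t. Camera axes: x right, y down, z forward; pixel columns grow to the right and rows downward; lengths in m; the calibration is good to about 2 mm. A picture is of the moment at which its call begins. There is no depth.
- robot.hand_in(): hands the job in, once; it reports no verdict.
The state is a dict: "time": time; "qpos": joint angles; "qvel": joint speeds; "joint_efforts": joint torques, N m; "tool_pos": TCP position; "tool_rot": TCP orientation; "contact_force": force on the tool from outside, world axes, zero at the start; "torque": the same for the moment, N m; "opening": finger opening in m.
Only numpy, scipy, OpenCV 4.12 (cv2) and the standard library are available. Lean on these libraries where they do the work, as an engineer would, in place of code of your own. Each camera call takes 0.05 s, during which the arm holds its last target.

### The job

Get the white counting plate off the stone slab and under the microscope: slide it along the stone towards the robot until its end sticks out well over the slab's front edge, pinch that overhanging end and lift the plate off. Lay it flat on the round stage under the lens, centred and lengthwise front to back of the microscope; lower it until it rests there before you let go, and do not bump the microscope's head. Leave the balance, the jar on it and the bottle where they stand.

Things in the scene. Friction and masses are not known exactly. Their poses are not given: they have to be found in the camera images.
- plate_center (a point): centre (half-way up) of the loose counting plate: stiff white acrylic with a blue border and grid, 150 mm long (x axis), 64 mm wide (y), 3 mm thick (z up), about 35 g. It lies flat on the smooth slab, too thin to grip there; closed fingertips pressing near its middle (5 to 10 N) drag and turn it. Overhanging, it can be pinched firmly across its width. Both ends are alike; either may lead.
- slab_front (a point): midpoint of the upper front edge of the fixed dark granite slab (260 mm deep, 400 wide, 60 thick on 10 mm feet; top 70 mm above the bench). x points inward over the slab, away from the robot, y left along the edge, z up. Below and before the edge all is free down to the bench. The plate lies on the right (-y) half, the balance on the left. Slab and microscope may stand either way round.
- stage_top (a point): centre of the flat top of the microscope's fixed round stage, a drum 90 mm in diameter, 30 mm tall on the base, top 70 mm above the bench; a centred plate overhangs it by 30 mm at each end. x points to the back of the microscope, y left, z up; its front (-x) faces the robot. The lens is straight above.
- scope: the fixed microscope stand, origin on the bench under the stage centre, axes as stage_top. Beige base 40 mm high, reaching 105 mm to the front, 185 mm to the back, 105 mm to either side of the origin, with a knob 14 mm out of its right side; steel pillar 30 mm in diameter, 150 mm behind the origin, 375 mm high.
- scope_head: its head (fixed), origin and axes as scope. Ring light 92 mm in diameter over the stage, underside 85 mm above the stage top; above it lens, white body (knobs to 54 mm either side) and eyepieces to the back, up to 380 mm. A gripper pointing straight down on the plate's end would hit it: it must lean to the front by 30 to 45 degrees, already when it pinches the plate.
- balance: precision balance, 215 mm deep, 165 mm wide, 66 mm high with its round steel pan, standing loose on the left half of the slab; origin at the centre of its underside. To be left alone.
- jar: small glass weighing jar with stopper, 42 mm in diameter, 68 mm high, loose on the balance's pan; origin at the centre of its underside. To be left alone.
- bottle: amber reagent bottle with a pump dispenser, 92 mm in diameter, 278 mm high, loose on the bench far to the left; origin at the centre of its underside. To be left alone.
Mind the look-alikes: they are no part of the job. There is more than one size of the part that bears plate_center; the job needs the smallest.

How it is judged:
On the way, in this order (a step that is already met when the one before it is completed fails the run):
1. the plate, still lying flat on the slab, sticks out at least 25 mm over its front edge (x of plate_center in the frame of slab_front below 0.05 m and z of plate_center in the frame of slab_front between -0.003 and 0.006 m and angle between plate_center's own z axis and vertical below 0.06 rad), for 0.2 s.
2. the plate is lifted by the fingers at least 15 mm above the slab's top (height (world z) of plate_center above 0.085 m and contact force between the fingers and plate above 0.5 N), for 0.2 s.
3. the plate is lowered onto the stage under the lens while the fingers still hold it, not dropped (horizontal distance between plate_center and stage_top below 0.02 m and z of plate_center in the frame of stage_top below 0.007 m and contact force between plate and scope above 0.05 N and contact force between the fingers and plate above 0.3 N), for 0.1 s.
At the end, for the whole second after the job is handed in: The plate lies flat (within 2 degrees) and still on the round stage, released, its centre within 10 mm of the stage centre and its long side within 8 degrees of the microscope's front-to-back line; balance and jar are within 15 mm, bottle within 20 mm of where they stood (horizontal distance between plate_center and stage_top below 0.01 m and angle between the x axis of plate_center and the x axis of stage_top, either way round below 0.14 rad and angle between plate_center's own z axis and vertical below 0.04 rad and z of plate_center in the frame of stage_top between -0.001 and 0.004 m and linear speed of plate below 0.01 m/s and distance of each of balance, jar from where it was at the start of the episode below 0.015 m and distance of bottle from where it was at the start of the episode below 0.02 m); the robot touches nothing.
It fails at once if the microscope's head is bumped (more than 3 N) (contact force between anything else and scope_head above 3 N).
It fails at once if the plate falls off the slab or the stage (its centre comes below 45 mm over the bench) (height (world z) of plate_center below 0.045 m).
It fails at once if the balance is pushed away by more than 15 mm (distance of balance from where it was at the start of the episode above 0.015 m).
It fails at once if the jar is moved by more than 15 mm or tipped (distance of jar from where it was at the start of the episode above 0.015 m or angle between jar's own z axis and vertical above 0.3 rad).
It fails at once if the bottle is moved by more than 20 mm or tipped (distance of bottle from where it was at the start of the episode above 0.02 m or angle between bottle's own z axis and vertical above 0.3 rad).
It also fails if it takes over 69 s, if anything falls off the work surface, if the arm or the gripper's body presses on something with over 40 N, if the wrist force passes 120 N, or if a joint passes its speed limit or range.

## Working session

There is one attempt and no reset: what is moved stays moved. The work goes in short steps, Python scripts to look and compute and a shell command to move; the robot and the scene stay as the last step left them, time stands still between calls to the robot, and variables do not carry over. Pictures are saved under pics/ and viewed, and the job is handed in when it is done.

```bash
ls; mkdir -p pics
python3 - <<'E'
from cell import robot, read_camera
import cv2
print(robot.nose_length, robot.observe())
for n in("scene","top"):
    c=read_camera(n); cv2.imwrite(f"pics/{n}0.png",c["frame"][:,:,::-1]); print(n,c["intrinsics"],c["R"],c["t"])
E
```

```text
pics
0.019 {'time': 0.0, 'qpos': array([-1.35298827e+00,  3.42698518e-01,  1.52500034e+00, -5.41434760e-06,
        1.27537348e+00, -1.46028795e-01]), 'qvel': array([ 3.32391960e-04,  9.72953777e-04, -3.58966202e-04,  6.88209504e-05,
        1.20426692e-03,  5.48535704e-04]), 'joint_efforts': array([-3.32038595e-03, -4.31248498e+01, -2.44220906e+01,  7.13252812e-02,
        5.60352893e-02, -1.56953715e-04]), 'tool_pos': array([ 0.18675347, -0.49027109,  0.24506331]), 'tool_rot': array([-3.14012796e+00, -2.10187363e-04,  3.63838282e-01]), 'contact_force': array([ 0.21238723, -0.43755929,  0.36008254]), 'torque': array([-0.02433533,  0.00456931,  0.04638152]), 'opening': 0.09165944525855269}
scene [[527.19228295   0.         322.06346022]
 [  0.         527.19228295 246.12794235]
 [  0.           0.           1.        ]] [[-0.72478505  0.68889753 -0.01033576]
 [ 0.56536696  0.58611172 -0.58037337]
 [-0.39375987 -0.42648944 -0.81428491]] [ 0.31328567 -0.30929889  1.60389481]
top [[566.2026706    0.         318.14261553]
 [  0.         566.2026706  240.27117824]
 [  0.           0.           1.        ]] [[-0.01119643 -0.99992712  0.00451565]
 [-0.99282464  0.01057901 -0.11911051]
 [ 0.11905406 -0.00581686 -0.99287073]] [0.10949345 0.55262677 1.59575302]
```

View pics/scene0.png

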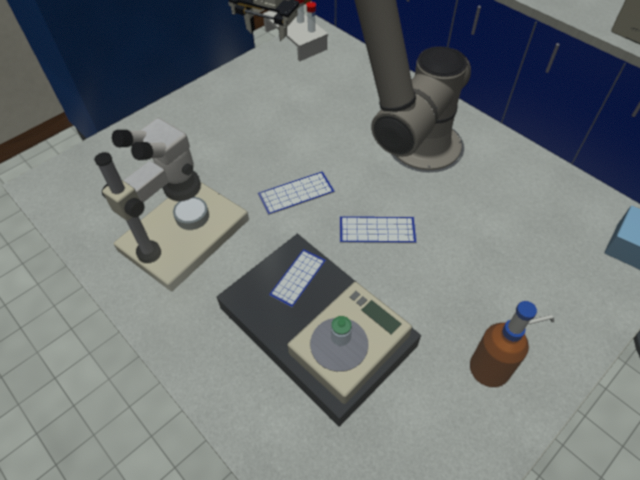

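View pics/top0.png

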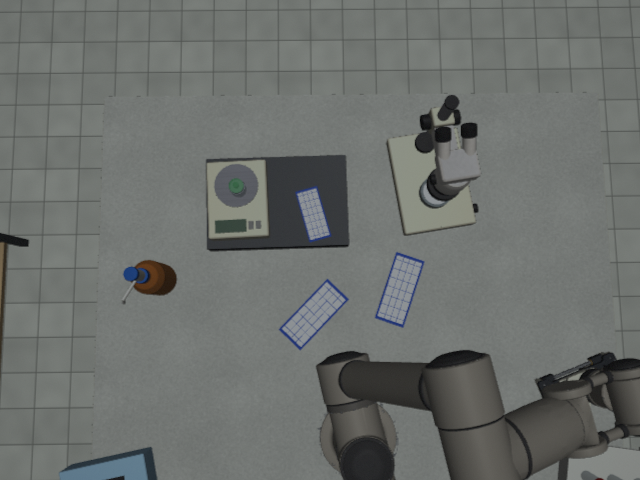

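Top view: plates at (313,214) on the slab, and at (314,314) and (400,289) on the bench. Only the first one lies on the slab, so I'll check its size. The microscope stage is at (433,192) in top and (190,211) in scene.

```bash
cat > h.py <<'E'
import numpy as np, cv2
from cell import robot, read_camera
def ray(c,u,v,z):
    K,R,t=c["intrinsics"],c["R"],c["t"]
    d=R.T@np.linalg.inv(K)@np.array([u,v,1.]); o=-R.T@t
    return o+d*(z-o[2])/d[2]
def proj(c,X):
    p=c["R"]@np.array(X)+c["t"]; p=c["intrinsics"]@p; return p[:2]/p[2]
def plates(c,z=.073):
    hsv=cv2.cvtColor(c["frame"],cv2.COLOR_RGB2HSV)
    m=cv2.inRange(hsv,(105,90,60),(130,255,255))
    cs,_=cv2.findContours(m,cv2.RETR_EXTERNAL,cv2.CHAIN_APPROX_NONE)
    out=[]
    for k in cs:
        if not 200<cv2.contourArea(k)<6000: continue
        P=np.array([ray(c,u,v,z)[:2] for u,v in k[:,0]],np.float32)
        (cx,cy),(w,h),a=cv2.minAreaRect(P)
        if w<h: w,h,a=h,w,a+90
        out.append((k[:,0].mean(0).round(),np.round([cx,cy,w,h],4),round((a+90)%180-90,1)))
    return out
E
python3 - <<'E'
from h import *
for n in("scene","top"):
    c=read_camera(n); f=c["frame"]
    for z in(.073,.003):
        print(n,z)
        for p in plates(c,z): print(p)
    # crops
    if n=="top": cr=f[140:260,190:490]; s=2.6
    else: cr=f[100:430,90:430]; s=1.75
    cv2.imwrite(f"pics/{n}_crop.png",cv2.resize(cr,None,fx=s,fy=s,interpolation=cv2.INTER_CUBIC)[:,:,::-1])
E
```

```text
scene 0.073
(array([526., 310.]), array([0.3126, 0.5446, 0.0483, 0.0418]), 34.4)
(array([297., 277.]), array([0.6249, 0.1196, 0.1525, 0.0673]), 15.4)
(array([65., 91.]), array([ 0.6896, -0.8925,  0.4695,  0.0637]), 78.8)
(array([423.,  27.]), array([-0.3698, -0.2949,  0.4202,  0.2137]), 45.4)
(array([349.,  19.]), array([-0.2181, -0.5574,  0.2656,  0.0815]), 52.5)
(array([325.,   9.]), array([-0.194 , -0.6542,  0.1557,  0.0812]), 45.7)
scene 0.003
(array([526., 310.]), array([0.2648, 0.5376, 0.0515, 0.0446]), 34.4)
(array([297., 277.]), array([0.5978, 0.0845, 0.1626, 0.0718]), 15.4)
(array([65., 91.]), array([ 0.6669, -0.9946,  0.5006,  0.0679]), 78.8)
(array([423.,  27.]), array([-0.4628, -0.3574,  0.448 ,  0.2279]), 45.4)
(array([349.,  19.]), array([-0.301 , -0.6374,  0.2832,  0.0869]), 52.5)
(array([325.,   9.]), array([-0.2753, -0.7406,  0.166 ,  0.0866]), 45.7)
top 0.073
(array([313., 314.]), array([0.3447, 0.119 , 0.1927, 0.0822]), -44.6)
(array([399., 289.]), array([ 0.4099, -0.1203,  0.1939,  0.0819]), -19.6)
(array([313., 214.]), array([0.625 , 0.1178, 0.1517, 0.0665]), 15.3)
top 0.003
(array([313., 314.]), array([0.3441, 0.1193, 0.2013, 0.0859]), -44.6)
(array([399., 289.]), array([ 0.4121, -0.1307,  0.2025,  0.0856]), -19.6)
(array([313., 214.]), array([0.6367, 0.118 , 0.1584, 0.0694]), 15.3)
```

View pics/top_crop.png

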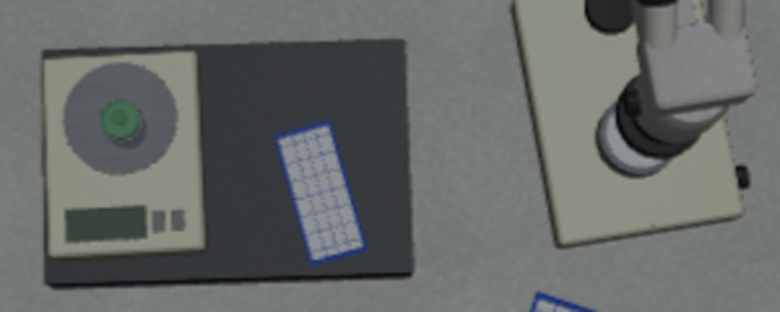

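View pics/scene_crop.png

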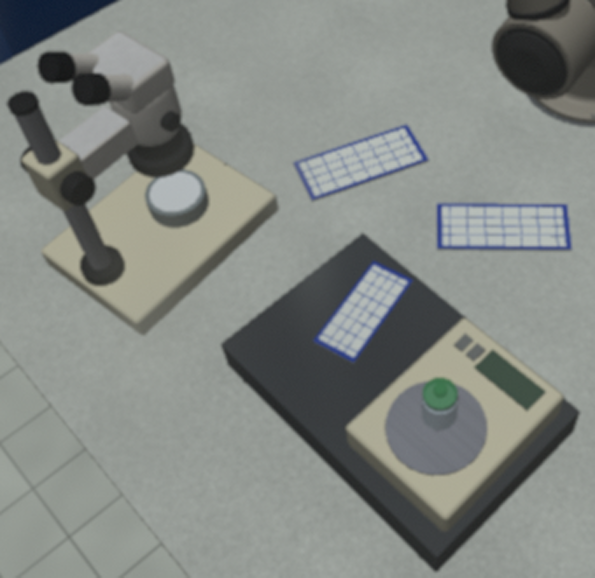

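Run:
```python
from h import *
cs=read_camera("scene"); ct=read_camera("top")
for c in (cs,ct): print("cam",(-c["R"].T@c["t"]).round(3))
def up(c,x0,y0,x1,y1,s,name,sx=0):
    cv2.imwrite(name,cv2.resize(c["frame"][y0:y1,x0:x1],None,fx=s,fy=s,interpolation=cv2.INTER_CUBIC)[:,:,::-1])
up(cs,100,140,260,300,4.9/1.3,"pics/scope_s.png")
# slab: dark mask
hs=cv2.cvtColor(cs["frame"],cv2.COLOR_RGB2HSV)
ht=cv2.cvtColor(ct["frame"],cv2.COLOR_RGB2HSV)
for u,v in((280,220),(340,200),(280,247),(280,243),(280,245),(280,250)): print((u,v),ht[v,u])
for u in (290,):
    print(ht[225:260,u,2])
    print(ht[150:165,u,2])
print(ht[200,335:360,2])
for p in((190,211),(190,219),(190,203),(205,211),(182,192),(165,250)): print(p,hs[p[1],p[0]])
up(ct,380,120,490,240,5,"pics/scope_t.png")
```

```text
cam [1.033 0.65  1.13 ]
cam [0.36  0.113 1.65 ]
(280, 220) [105  26  60]
(340, 200) [105  25  61]
(280, 247) [105  32  16]
(280, 243) [105  26  59]
(280, 245) [105  25  61]
(280, 250) [ 60   6 121]
[ 58  59  59  58  59  61  60  58  58  60  57  58  58  58  60  59  59  58
  59  58  57  46  19  67 125 125 124 123 122 125 126 125 125 122 123]
[118 119 120 120 118 111  89  63  59  60  59  59  58  58  58]
[ 60  61  62  61  60  61  61  60  61  61  61  60  84 118 119 122 122 122
 122 122 121 121 121 123 122]
(190, 211) [ 98  11 186]
(190, 219) [ 94  10 181]
(190, 203) [101  11 186]
(205, 211) [ 95  24 119]
(182, 192) [60  9 54]
(165, 250) [ 27  33 170]
```

View pics/scope_s.png

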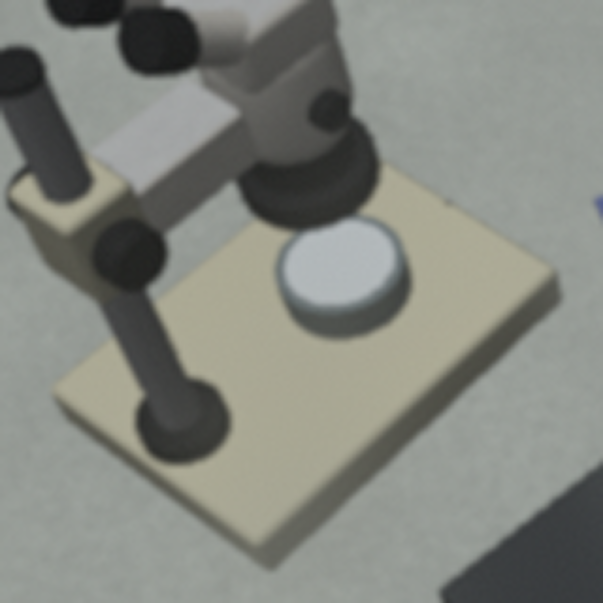

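View pics/scope_t.png

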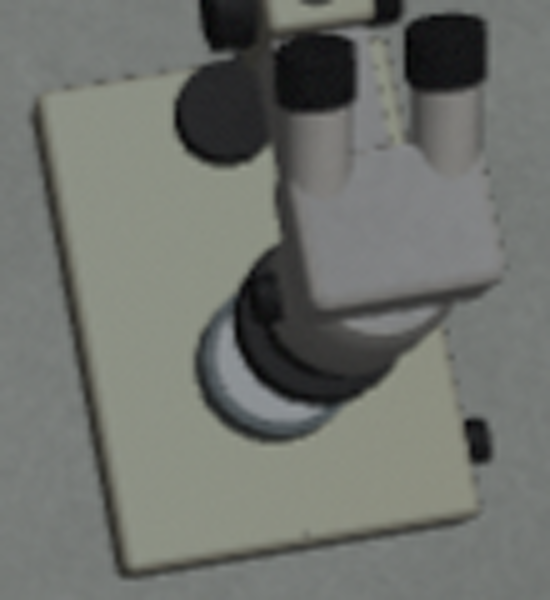

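Run:
```python
from h import *
cs=read_camera("scene"); ct=read_camera("top")
s=4.9/1.3
FL=ray(ct,405.2,233.8,.04);BL=ray(ct,388.2,138.6,.04);FR=ray(ct,475.4,222.6,.04)
print("top base",FL,BL,FR, np.linalg.norm(FL-BL),np.linalg.norm(FL-FR))
FLs=ray(cs,100+555/s,140+271/s,.04);BLs=ray(cs,100+260/s,140+546/s,.04);BRs=ray(cs,100+55/s,140+390/s,.04)
print("scene base",FLs,BLs,BRs,np.linalg.norm(FLs-BLs),np.linalg.norm(BRs-BLs))
for fl,bl in((FL,BL),(FLs,BLs)):
    x=(bl-fl)[:2]; print("yaw deg",np.degrees(np.arctan2(x[1],x[0])))
    x/=np.linalg.norm(x); yv=np.array([-x[1],x[0]])
    print(" stage from FL",fl[:2]+x*.105-yv*.105, "from BL",bl[:2]-x*.185-yv*.105)
# stage ellipse in scene
hs=cv2.cvtColor(cs["frame"],cv2.COLOR_RGB2HSV)
m=cv2.inRange(hs,(80,0,150),(130,60,255)); m2=np.zeros_like(m); m2[190:235,168:215]=m[190:235,168:215]
k=max(cv2.findContours(m2,cv2.RETR_EXTERNAL,cv2.CHAIN_APPROX_NONE)[0],key=cv2.contourArea)
P=np.array([ray(cs,u,v,.07)[:2] for u,v in k[:,0]],np.float32)
print("stage fit",cv2.fitEllipse(P),cv2.minEnclosingCircle(P))
# slab edges
def edge(c,V,pts):return 0
ht=ct["frame"].astype(float).mean(2)
pts=[]
for u in range(215,345,6):
    col=ht[238:256,u]; i=np.where(col<ht[238:243,u].mean()*0.72)[0]
    if len(i): pts.append(ray(ct,u,238+i[0]-.5,.07)[:2])
pts=np.array(pts); vx,vy,x0,y0=cv2.fitLine(pts.astype(np.float32),cv2.DIST_HUBER,0,.01,.01).ravel()
print("slab front line",x0,y0,"dir deg",np.degrees(np.arctan2(vy,vx)))
print("slab R edge",ray(ct,346.7,200,.07),"L",ray(ct,207.5,200,.07),"back",ray(ct,290,156.3,.07))
print("scene FR,BR",ray(cs,90+363/1.75,100+236/1.75,.07),ray(cs,90+223/1.75,100+345/1.75,.07))
```

```text
top base [ 0.56896301 -0.14650416  0.04      ] [ 0.85056051 -0.10499353  0.04      ] [ 0.59931834 -0.34961835  0.04      ] 0.2846406326613994 0.20536996354734863
scene base [ 0.57290027 -0.14104482  0.04      ] [ 0.85256212 -0.09510871  0.04      ] [ 0.88313239 -0.29616772  0.04      ] 0.2834093855664647 0.20336977716438492
yaw deg 8.38564833816401
 stage from FL [ 0.68815314 -0.23506889] from BL [ 0.68285107 -0.23585048]
yaw deg 9.327875632536966
 stage from FL [ 0.69353066 -0.22763759] from BL [ 0.68702719 -0.22870582]
stage fit ((0.6881914138793945, -0.2302912175655365), (0.07096093147993088, 0.0752968043088913), 69.0795669555664) ((0.6875594258308411, -0.23125389218330383), 0.03827406093478203)
slab front line 0.53284615 0.23491885 dir deg -88.61595
slab R edge [0.6634398  0.02142639 0.07      ] L [0.66751109 0.41567044 0.07      ] back [0.79207277 0.18145004 0.07      ]
scene FR,BR [0.54158021 0.02638094 0.07      ] [0.79526838 0.03138931 0.07      ]
```

Plate choice confirmed: the one on the slab measures 152×67 mm in both views, and the bench ones are about 200×85. Plate at (0.625, 0.119), yaw 15.3°. Stage ≈ (0.688, −0.231), yaw ≈ 9°. The slab's front edge is at x≈0.537 near the plate. Next I'll work out the move to press just behind the plate's centre.

```bash
cat >> h.py <<'E'
from scipy.spatial.transform import Rotation as Ro
def tgt(yaw,lean): # degrees; tool down, leaning to the front
    return Ro.from_euler('xyz',[np.pi,0,np.radians(yaw)])*Ro.from_rotvec([0,np.radians(lean),0])
def go(pos,yaw,lean=0,p0=None,r0=None):
    s=robot.observe(); p=s["tool_pos"] if p0 is None else np.array(p0); R=Ro.from_euler('xyz',s["tool_rot"] if r0 is None else r0)
    d=R.inv().apply(np.array(pos)-p)*100; w=(R.inv()*tgt(yaw,lean)).as_rotvec(degrees=True)
    print("t",round(s["time"],2),"shift cm",d.round(2),"turn",w.round(2))
E
python3 - <<'E'
from h import *
go([.632,.120,.20],15.3)
go([.632,.120,.11],15.3)
E
```

```text
t 0.4 shift cm [ 63.33 -41.23   4.57] turn [-0.01 -0.    5.54]
t 0.4 shift cm [ 63.33 -41.22  13.57] turn [-0.01 -0.    5.54]
```

```bash
python3 -m crank '[[63.3,-41.2,0,0,0,5.5,0],[63.3,-41.2,0,0,0,5.5,0],[63.3,-41.2,0,0,0,5.5,0],[63.3,-41.2,0,0,0,5.5,0],[63.3,-41.2,0,0,0,5.5,0]]' 10
python3 - <<'E'
from h import *
go([.632,.120,.15],15.3)
E
```

```text
time: 1.02
tool_pos: [0.3719, -0.2365, 0.246]
tool_rot: [3.141, -0.001, 0.267]
contact_force: [0.0, -0.5, -0.2]
opening: 0.0464
t 1.02 shift cm [ 34.5  -27.52   9.59] turn [ 0.05 -0.03  0.02]
```

```bash
python3 -m crank '[[34.5,-27.5,2,0,0,0,0],[34.5,-27.5,2,0,0,0,0],[34.5,-27.5,5,0,0,0,0],[34.5,-27.5,6,0,0,0,0],[34.5,-27.5,6,0,0,0,0]]'; python3 -m crank '[[13,-10,5,0,0,0,0],[13,-10,5,0,0,0,0],[13,-10,5,0,0,0,0]]'
python3 - <<'E'
from h import *
go([.632,.120,.096],15.3)
E
```

```text
time: 1.65
tool_pos: [0.5546, 0.014, 0.2091]
tool_rot: [3.141, -0.001, 0.268]
contact_force: [0.0, -1.3, 0.9]
opening: 0.0009
time: 2.02
tool_pos: [0.6532, 0.1453, 0.158]
tool_rot: [-3.141, 0.001, 0.269]
contact_force: [0.3, -0.9, -0.2]
opening: 0.0001
t 2.02 shift cm [-2.71  1.88  6.2 ] turn [-0.01  0.04  0.12]
```

```bash
python3 -m crank '[[-2.7,1.9,4,0,0,0,0],[-2.7,1.9,6,0,0,0,0],[-2.7,1.9,6,0,0,0,0],[-2.7,1.9,6,0,0,0,0]]'
python3 - <<'E'
from h import *
for n in("scene","top"):
    c=read_camera(n); cv2.imwrite(f"pics/{n}1.png",c["frame"][:,:,::-1])
go([.632,.120,.092],15.3)
E
```

```text
time: 2.52
tool_pos: [0.6323, 0.1177, 0.1005]
tool_rot: [3.141, -0.002, 0.268]
contact_force: [-0.6, -0.3, 0.4]
opening: 0.0003
t 2.62 shift cm [ 0.03 -0.23  0.88] turn [ 0.04 -0.16  0.05]
```

View pics/scene1.png

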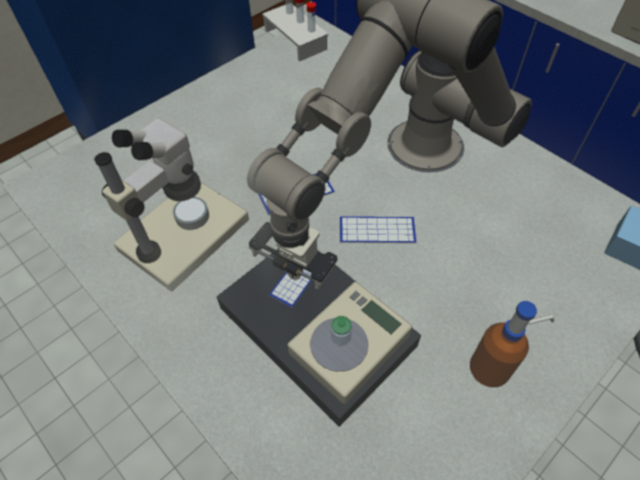

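Closed fingertips at about (295,273), above the middle of the plate and clear of the balance. Pressing down gently.

```bash
python3 -m crank '[[0,-0.2,0.5,0,0,0,0],[0,-0.2,0.7,0,0,0,0],[0,-0.2,0.8,0,0,0,0]]'; python3 -m crank '[[0,0,0.1,0,0,0,0],[0,0,0.1,0,0,0,0]]'
```

```text
time: 3.0
tool_pos: [0.631, 0.1197, 0.0923]
tool_rot: [3.142, -0.001, 0.268]
contact_force: [-3.6, 0.4, 10.2]
opening: 0.0006
time: 3.25
tool_pos: [0.6312, 0.1197, 0.0923]
tool_rot: [3.141, -0.002, 0.268]
contact_force: [-3.5, 0.3, 11.0]
opening: 0.0003
```

```bash
python3 -m crank '[[-0.5,0,-0.02,0,0,0,0],[-1.2,0,-0.02,0,0,0,0],[-1.9,0,-0.02,0,0,0,0],[-2.6,0,-0.02,0,0,0,0],[-3,0,-0.02,0,0,0,0]]'
python3 - <<'E'
from h import *
for n in("scene","top"):
    c=read_camera(n); cv2.imwrite(f"pics/{n}2.png",c["frame"][150:350,180:480,::-1].repeat(2,0).repeat(2,1)); print(plates(c)[:3])
print(robot.observe()["contact_force"])
E
```

```text
time: 3.88
tool_pos: [0.6035, 0.1116, 0.0923]
tool_rot: [3.141, -0.005, 0.268]
contact_force: [2.0, 0.6, 5.2]
opening: 0.0007
[(array([526., 310.]), array([0.3124, 0.5444, 0.0488, 0.0418]), 34.4), (array([222.,  49.]), array([ 0.1966, -0.7249,  0.1964,  0.0908]), 57.6), (array([338.,  12.]), array([-0.2124, -0.5936,  0.2157,  0.1934]), 45.4)]
[(array([399., 289.]), array([ 0.4099, -0.1203,  0.1939,  0.082 ]), -19.6)]
[-0.17080009  1.19853787  7.83016748]
```

View pics/scene2.png

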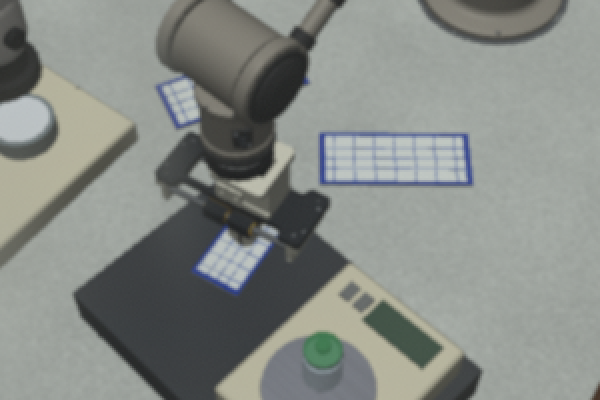

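```bash
python3 - <<'E'
from h import *
c=read_camera("scene")
for u,v in((271.7,295.4),(291,305),(278,284),(299,296)): print(ray(c,u,v,.073).round(4))
E
python3 -m crank '[[-0.7,0,0,0,0,0,0],[-1.4,0,0,0,0,0,0],[-2.1,0,0,0,0,0,0],[-2.8,0,0,0,0,0,0],[-3.1,0,0,0,0,0,0]]'
```

```text
[0.7025 0.1166 0.073 ]
[0.6871 0.1664 0.073 ]
[0.6719 0.1033 0.073 ]
[0.6581 0.1615 0.073 ]
time: 4.65
tool_pos: [0.5737, 0.1035, 0.0923]
tool_rot: [3.14, -0.005, 0.268]
contact_force: [1.6, 1.5, 7.7]
opening: 0.0004
```

```bash
python3 -m crank '[[0,0,0,0,0,0,0],[0,0,-2,0,0,0,0],[0,0,-6,0,0,0,0.5],[-6,0,-10,0,0,0,1],[-12,0,-12,0,0,0,1]]'; python3 -m crank '[[-6,0,0,0,0,0,1],[-10,0,0,0,10,0,1],[-12,0,0,0,20,0,1],[-12,0,0,0,30,0,1],[-12,0,0,0,40,0,1]]';python3 - <<'E'
from h import *
for n in("scene","top"):
    c=read_camera(n); cv2.imwrite(f"pics/{n}3.png",c["frame"][150:350,180:480,::-1].repeat(2,0).repeat(2,1)); print(plates(c)[:4])
print(robot.observe())
E
```

```text
time: 5.28
tool_pos: [0.465, 0.0738, 0.2083]
tool_rot: [3.141, -0.002, 0.268]
contact_force: [-0.3, 0.8, 0.5]
opening: 0.026
time: 5.9
tool_pos: [0.3478, 0.0475, 0.2059]
tool_rot: [-3.119, -0.584, 0.271]
contact_force: [-0.6, 0.2, -0.2]
opening: 0.0761
[(array([526., 310.]), array([0.3124, 0.5444, 0.0488, 0.0418]), 34.4), (array([433.,  33.]), array([-0.3801, -0.2929,  0.3259,  0.1062]), 28.2), (array([476.,  37.]), array([-0.4452, -0.1947,  0.5192,  0.1719]), 21.7), (array([407.,   4.]), array([-0.4429, -0.4622,  0.147 ,  0.0793]), -44.6)]
[(array([313., 312.]), array([0.3448, 0.1189, 0.1925, 0.0824]), -44.9), (array([319., 234.]), array([0.5679, 0.1017, 0.1505, 0.0666]), 15.3)]
{'time': 6.0, 'qpos': array([-0.42913484, -0.20257273,  2.41255635,  0.71179546,  0.60487311,
        0.33737298]), 'qvel': array([ 0.0481192 ,  0.03251782, -0.08839365, -0.19328356,  0.01650693,
        0.28460537]), 'joint_efforts': array([ -0.64114507, -10.85731208, -20.36400497,   3.264127  ,
        -0.97852003,  -2.80641027]), 'tool_pos': array([0.34690354, 0.04745354, 0.20486655]), 'tool_rot': array([-3.11537466, -0.57981198,  0.26731271]), 'contact_force': array([-0.38675159, -0.25913888,  0.27443696]), 'torque': array([-0.12866856,  0.29559038, -0.02018297]), 'opening': 0.0840846172626397}
```

View pics/scene3.png

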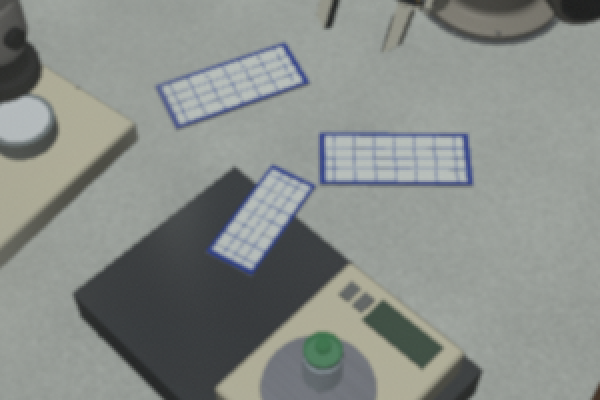

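View pics/top3.png

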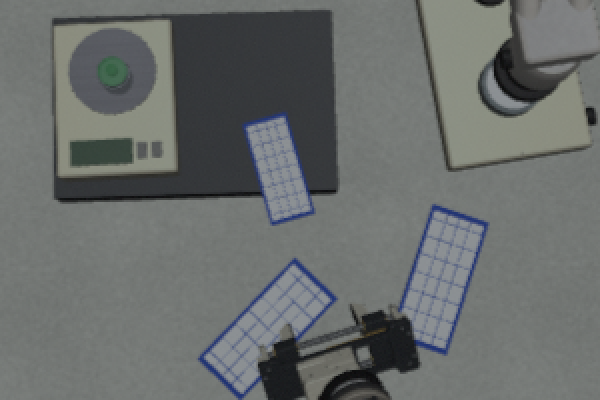

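Plate re-measured at (0.568, 0.102), yaw 15.3°, overhanging by about 41 mm. Going to a leaning stand-off pose with the jaws open.

Run:
```python
from h import *
go([.4656,.0741,.125],15.3,40)
```

```text
t 6.0 shift cm [ 5.79  0.91 13.32] turn [-1.51  6.78 -0.08]
```

```bash
python3 -m crank '[[1.8,0.3,4.5,-0.5,2,0,1],[3.6,0.6,8.5,-1,4,0,1],[5.8,0.9,13.3,-1.5,6.8,0,1],[5.8,0.9,13.3,-1.5,6.8,0,1],[5.8,0.9,13.3,-1.5,6.8,0,1]]'
python3 - <<'E'
from h import *
go([.4656,.0741,.125],15.3,40)
go([.509,.086,.0715],15.3,40)
print(robot.observe()["qpos"])
E
```

```text
time: 6.62
tool_pos: [0.4689, 0.0756, 0.1255]
tool_rot: [-3.14, -0.699, 0.268]
contact_force: [0.9, 0.4, 0.2]
opening: 0.0922
t 6.62 shift cm [-0.31  0.06 -0.2 ] turn [-0.15 -0.06  0.05]
t 6.62 shift cm [-0.3   0.07  6.8 ] turn [-0.15 -0.06  0.05]
[-0.18722726  0.27029244  2.37776737  2.04363444  0.32555752 -0.85388806]
```

```bash
python3 -m crank '[[-0.3,0.1,1,0,0,0,1],[-0.3,0.1,2.5,0,0,0,1],[-0.3,0.1,4,0,0,0,1],[-0.3,0.1,5.4,0,0,0,1],[-0.3,0.1,6.8,0,0,0,1]]' ; python3 -m crank '[[0,0,0,0,0,0,1]]'
python3 - <<'E'
from h import *
go([.509,.086,.0715],15.3,40)
print(robot.observe()["qpos"])
for n in("scene","top"):
    c=read_camera(n); cv2.imwrite(f"pics/{n}4.png",c["frame"][150:350,180:480,::-1].repeat(2,0).repeat(2,1))
E
```

```text
time: 7.25
tool_pos: [0.5063, 0.0859, 0.0704]
tool_rot: [-3.137, -0.694, 0.266]
contact_force: [-29.3, -3.3, 15.9]
opening: 0.0916
time: 7.38
tool_pos: [0.5053, 0.0861, 0.0691]
tool_rot: [-3.136, -0.691, 0.265]
contact_force: [-6.5, -0.9, -3.3]
opening: 0.0917
t 7.38 shift cm [0.42 0.1  0.04] turn [-0.28  0.41 -0.07]
[-0.13195601  0.47547883  2.32585826  2.43371565  0.39811604 -1.2161713 ]
```

View pics/scene4.png

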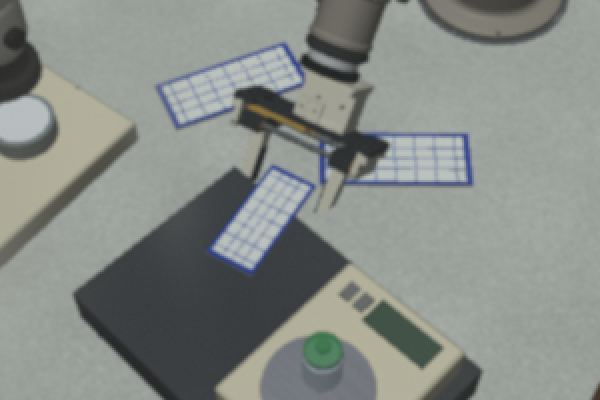

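View pics/top4.png

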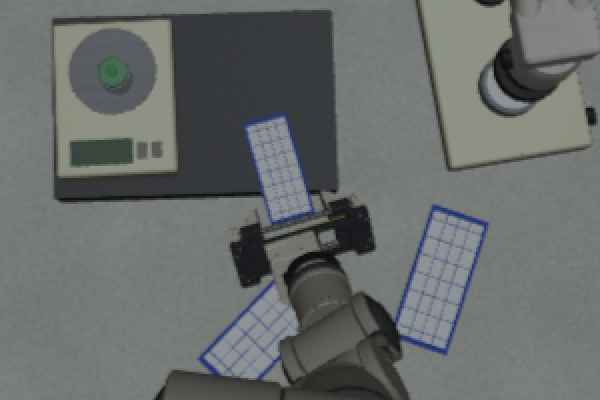

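The contact force (−29 N, now −6.5 N in x) shows the right finger touching the slab's front face. The plate hasn't moved. I'll back off and take a shallower, slightly more outward grip.

```bash
python3 - <<'E'
from h import *
go([.5003,.0834,.0776],15.3,40)
E
python3 -m crank '[[0.4,0.2,-1,0,0,0,1],[0.2,0.2,-1,0,0.4,0,1],[0.2,0.2,-1,0,0.4,0,1]]'
python3 - <<'E'
from h import *
go([.5003,.0834,.0776],15.3,40)
E
```

```text
t 7.47 shift cm [ 0.09  0.11 -0.98] turn [-0.28  0.38 -0.06]
time: 7.85
tool_pos: [0.5034, 0.0819, 0.0805]
tool_rot: [-3.14, -0.706, 0.268]
contact_force: [-0.2, -0.0, -0.8]
opening: 0.0915
t 7.85 shift cm [-0.39 -0.23  0.06] turn [-0.12 -0.44  0.05]
```

```bash
python3 -m crank '[[-0.3,-0.2,0.1,0,0,0,1],[-0.3,-0.2,0.1,0,0,0,1]]'
python3 - <<'E'
from h import *
go([.5003,.0834,.0776],15.3,40)
for n in("scene","top"):
    c=read_camera(n); cv2.imwrite(f"pics/{n}5.png",c["frame"][190:310,240:400,::-1].repeat(4,0).repeat(4,1))
    if n=="top": print(plates(c))
E
```

```text
time: 8.1
tool_pos: [0.5006, 0.0831, 0.0776]
tool_rot: [-3.141, -0.704, 0.268]
contact_force: [-0.5, 0.9, 0.2]
opening: 0.0921
t 8.1 shift cm [-0.01 -0.04 -0.01] turn [-0.09 -0.36  0.05]
[(array([319., 234.]), array([0.5679, 0.1018, 0.1506, 0.0665]), 15.0)]
```

View pics/scene5.png

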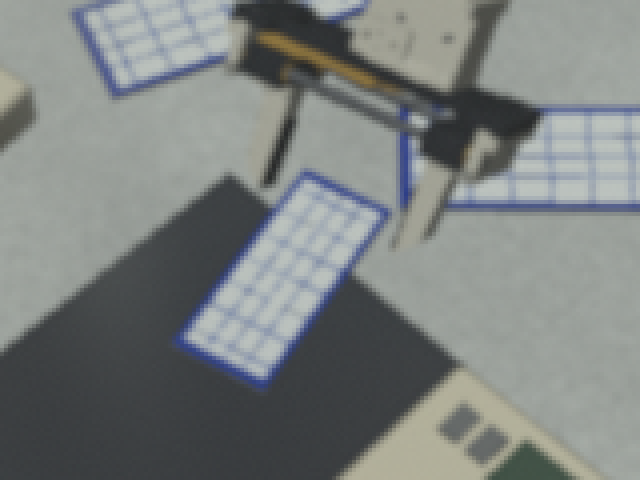

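View pics/top5.png

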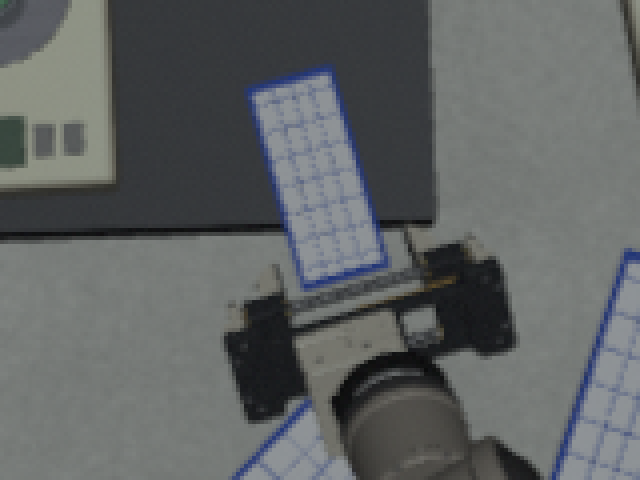

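The fingers straddle the overhanging end (plate end at about (305–385,175–210) in the crop) with no contact force. Closing now.

```bash
python3 -m crank '[[0,0,0,0,0,0,0.6],[0,0,0,0,0,0,0.55],[0,0,0,0,0,0,0.5],[0,0,0,0,0,0,0.5],[0,0,0,0,0,0,0.5]]' 30;  python3 -m crank '[[0,0,0,0,0,0,0.5],[0,0,0,0,0,0,0.5]]'
python3 - <<'E'
from h import *
print(plates(read_camera("top")))
E
```

```text
time: 8.82
tool_pos: [0.5009, 0.0827, 0.0781]
tool_rot: [3.142, -0.705, 0.268]
contact_force: [-0.4, -0.8, 0.4]
opening: 0.0631
time: 9.07
tool_pos: [0.5009, 0.0827, 0.0781]
tool_rot: [3.142, -0.705, 0.268]
contact_force: [0.3, 0.3, 1.1]
opening: 0.0633
[(array([319., 234.]), array([0.5684, 0.1009, 0.1506, 0.0665]), 16.4)]
```

Run:
```python
from h import *
go([.4909,.080,.14],15.3,40.4)
```

```text
t 9.12 shift cm [ 3.22 -0.   -5.38] turn [-0.05 -0.01  0.06]
```

```bash
python3 -m crank '[[0.6,0,-1,0,0,0,0.5],[1.3,0,-2.1,0,0,0,0.5],[2,0,-3.3,0,0,0,0.5],[2.7,0,-4.4,0,0,0,0.5],[3.2,0,-5.4,0,0,0,0.5]]'
python3 - <<'E'
from h import *
for n in("scene","top"):
    c=read_camera(n); cv2.imwrite(f"pics/{n}6.png",c["frame"][150:350,180:480,::-1].repeat(2,0).repeat(2,1))
    print(plates(c,.135)[:3])
go([.46,-.267,.14],9,40.4)
print(robot.observe())
E
```

```text
time: 9.75
tool_pos: [0.4904, 0.0799, 0.1403]
tool_rot: [3.141, -0.705, 0.269]
contact_force: [0.4, 0.2, -0.1]
opening: 0.0631
[(array([526., 310.]), array([0.3553, 0.549 , 0.0468, 0.0385]), -1.9), (array([396.,  51.]), array([-0.1415, -0.248 ,  0.1   ,  0.0987]), 6.0), (array([223.,  51.]), array([ 0.2526, -0.6253,  0.152 ,  0.0741]), 45.6)]
[(array([320., 234.]), array([0.5582, 0.0981, 0.1509, 0.0664]), 16.4)]
t 9.85 shift cm [-9.34 32.63 -7.82] turn [-4.11 -0.1   4.91]
{'time': 9.85, 'qpos': array([-0.15952475,  0.25656743,  2.31249428,  1.87639619,  0.28602216,
       -0.65250878]), 'qvel': array([ 0.0014875 ,  0.03005831,  0.00844748,  0.10250145,  0.00394175,
       -0.1057815 ]), 'joint_efforts': array([  0.06909514, -29.50466394, -14.6340546 ,  -0.17343813,
         1.88594118,   1.10452574]), 'tool_pos': array([0.49073736, 0.07993427, 0.14085206]), 'tool_rot': array([ 3.14023999, -0.70687091,  0.26972344]), 'contact_force': array([-0.84687387,  0.07202051, -0.17788575]), 'torque': array([-0.08548852,  0.4037306 ,  0.02652431]), 'opening': 0.06289407174665258}
```

View pics/scene6.png

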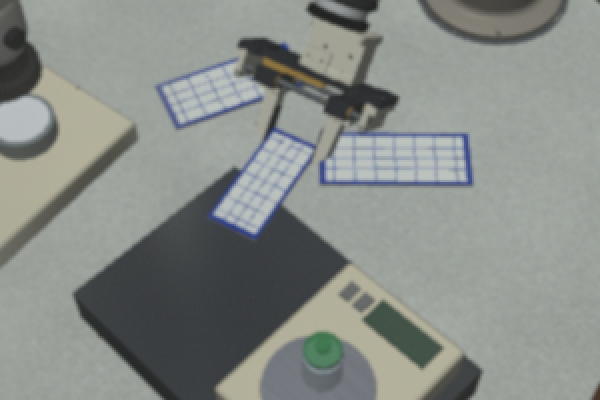

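Run:
```python
from h import *
go([.48,-.09,.13],11.5,40.4)
go([.47,-.265,.13],8,40.4)
```

```text
t 9.85 shift cm [-4.93 16.1  -2.77] turn [-2.49 -0.1   3.01]
t 9.85 shift cm [-9.21 32.7  -6.4 ] turn [-4.76 -0.1   5.67]
```

```bash
python3 -m crank '[[-1.3,3,-0.6,-0.5,0,0.6,0.5],[-2.5,7,-1.2,-1,0,1.2,0.5],[-3.7,11,-2,-1.7,0,2,0.5],[-4.9,16,-2.8,-2.5,0,3,0.5],[-4.9,16,-2.8,-2.5,0,3,0.5]]'
python3 - <<'E'
from h import *
go([.47,-.265,.13],8,40.4)
print(robot.observe()["qpos"],robot.observe()["opening"])
E
```

```text
time: 10.48
tool_pos: [0.4801, -0.0931, 0.1292]
tool_rot: [3.141, -0.706, 0.194]
contact_force: [-0.2, -0.2, -0.5]
opening: 0.0629
t 10.47 shift cm [-3.23 16.68 -2.85] turn [-2.01 -0.04  2.39]
[-0.66586757  0.30473984  2.29345803  1.50772508  0.51482951 -0.65150218] 0.06290392818628932
```

```bash
python3 -m crank '[[-0.8,4,-0.7,-0.5,0,0.6,0.5],[-1.6,8,-1.4,-1,0,1.2,0.5],[-2.4,12.5,-2.1,-1.5,0,1.8,0.5],[-3.2,16.7,-2.8,-2,0,2.4,0.5],[-3.2,16.7,-2.8,-2,0,2.4,0.5]]'
python3 - <<'E'
from h import *
o=robot.observe();print(o["qpos"],o["opening"],o["contact_force"])
p=o["tool_pos"]; yw=o["tool_rot"][2]
for n in("scene","top"):
    c=read_camera(n); cv2.imwrite(f"pics/{n}7.png",c["frame"][110:350,100:480,::-1].repeat(2,0).repeat(2,1))
    print(n,[q for q in plates(c,p[2]-.0066+.0015) if q[1][2]<.17])
print(p,np.degrees(yw))
E
```

```text
time: 11.1
tool_pos: [0.4717, -0.2631, 0.1298]
tool_rot: [-3.141, -0.706, 0.144]
contact_force: [-1.1, 0.3, -0.2]
opening: 0.0632
[-0.99584103  0.41112187  2.07691181  1.17387669  0.69390079 -0.52773072] 0.06323878880465693 [-1.1249019   0.31252044 -0.1545934 ]
scene [(array([526., 310.]), array([0.3483, 0.5487, 0.0465, 0.0393]), 12.8)]
top []
[ 0.47169684 -0.26306077  0.12977516] 8.233897563619275
```

View pics/scene7.png

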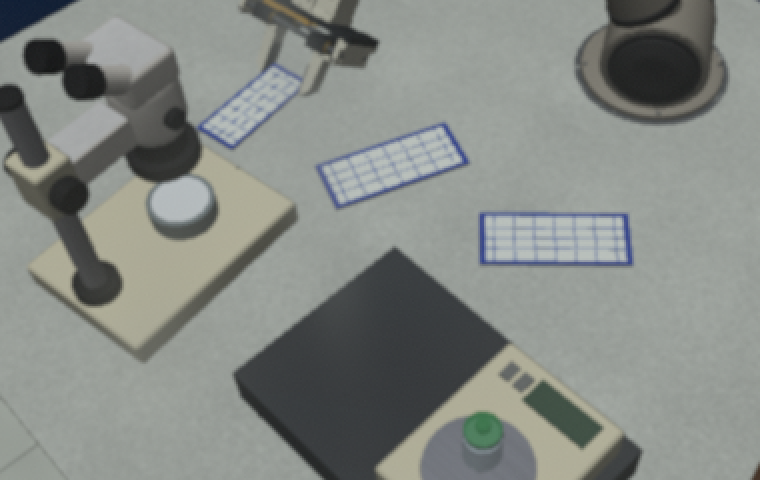

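View pics/top7.png

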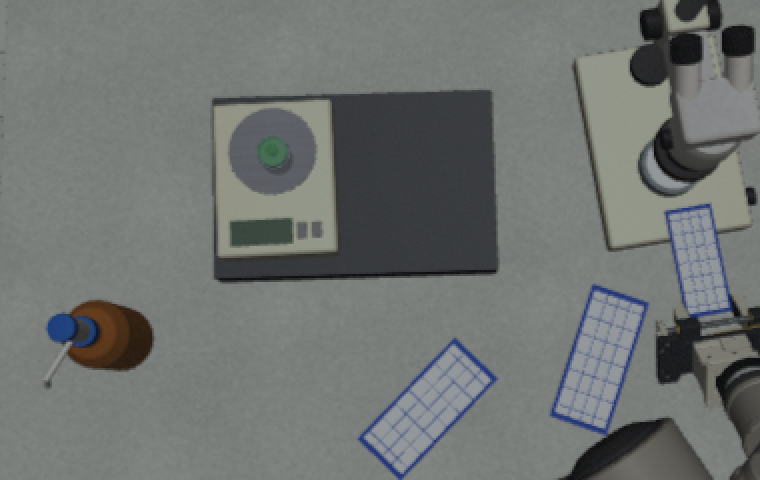

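Run:
```python
from h import *
c=read_camera("top")
hsv=cv2.cvtColor(c["frame"],cv2.COLOR_RGB2HSV)
m=cv2.inRange(hsv,(100,60,60),(130,255,255)); m[:,:425]=0; m[:205]=0; m[272:]=0; m[:,475:]=0
m=cv2.morphologyEx(m,cv2.MORPH_CLOSE,np.ones((3,3)))
k=max(cv2.findContours(m,cv2.RETR_EXTERNAL,cv2.CHAIN_APPROX_NONE)[0],key=len)
P=np.array([ray(c,u,v,.1247)[:2] for u,v in k[:,0]],np.float32)
print(cv2.minAreaRect(P)); 
P=np.array([ray(c,100+u/2,110+v/2,.1247)[:2] for u,v in((667,210),(710,205),(730,314),(686,317))],np.float32)
print(P,cv2.minAreaRect(P))
for dx,dy in((0,.045),(-.045,0)): print("stage rim px",proj(c,[.688+dx,-.231+dy,.07]))
cv2.imwrite("pics/st.png",cv2.resize(c["frame"][160:220,405:465],None,fx=10,fy=10,interpolation=cv2.INTER_CUBIC)[:,:,::-1])
```

```text
((0.5395842790603638, -0.24933543801307678), (0.15046048164367676, 0.06507886946201324), 9.632567405700684)
[[ 0.6088905  -0.21168788]
 [ 0.6151895  -0.27071935]
 [ 0.46584502 -0.29178697]
 [ 0.46243787 -0.23216484]] ((0.5373678207397461, -0.25173744559288025), (0.15275892615318298, 0.059519533067941666), 7.959481716156006)
stage rim px [419.5063733  190.75193658]
stage rim px [435.8883175  206.19591558]
```

View pics/st.png

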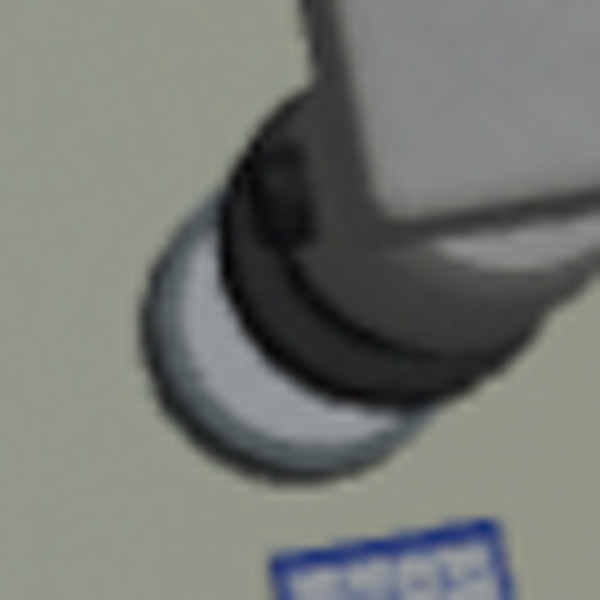

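Run:
```python
from h import *
go([.50,-.259,.1],8.2,40.4)
go([.619,-.244,.1],8.2,40.4)
```

```text
t 11.25 shift cm [0.27 0.42 4.09] turn [-0.31 -0.    0.07]
t 11.25 shift cm [ 9.4   0.69 11.86] turn [-0.31 -0.    0.07]
```

```bash
python3 -m crank '[[0.1,0.1,1.4,0,0,0,0.5],[0.2,0.3,2.8,0,0,0,0.5],[0.3,0.4,4.1,0,0,0,0.5],[1.6,0.4,5.2,0,0,0,0.5],[3,0.5,6.4,0,0,0,0.5]]'
python3 - <<'E'
from h import *
go([.619,-.244,.1],8.2,40.4)
print(robot.observe()["qpos"])
E
```

```text
time: 11.88
tool_pos: [0.5368, -0.2564, 0.1005]
tool_rot: [-3.139, -0.705, 0.144]
contact_force: [-0.4, 0.4, -0.7]
opening: 0.063
t 11.88 shift cm [ 6.3  -0.03  5.43] turn [-0.18 -0.01  0.05]
[-0.86189341  0.52341009  1.9827295   1.26313533  0.6137552  -0.50740253]
```

```bash
python3 -m crank '[[1.3,0,1.1,0,0,0,0.5],[2.6,0,2.2,0,0,0,0.5],[3.9,0,3.3,0,0,0,0.5],[5.2,0,4.4,0,0,0,0.5],[6.3,0,5.4,0,0,0,0.5]]'; python3 -m crank '[[0,0,0,0,0,0,0.5]]'
python3 - <<'E'
from h import *
for n in("scene","top"):
    c=read_camera(n); cv2.imwrite(f"pics/{n}8.png",cv2.resize(c["frame"][130:290,100:260] if n=="scene" else c["frame"][120:270,370:520],None,fx=3.75,fy=3.75,interpolation=cv2.INTER_CUBIC)[:,:,::-1])
print(robot.observe()["contact_force"])
go([.619,-.244,.1],8.2,40.4)
go([.619,-.244,.0781],8.2,40.4)
E
```

```text
time: 12.5
tool_pos: [0.6192, -0.244, 0.1006]
tool_rot: [-3.14, -0.706, 0.145]
contact_force: [1.2, 0.0, -1.4]
opening: 0.0629
time: 12.62
tool_pos: [0.6189, -0.2438, 0.1005]
tool_rot: [-3.14, -0.706, 0.147]
contact_force: [0.3, -0.4, -0.4]
opening: 0.063
[ 0.24257684 -0.50103878 -1.73742865]
t 12.72 shift cm [0.09 0.01 0.1 ] turn [-0.19  0.    0.09]
t 12.72 shift cm [-1.33  0.01  1.77] turn [-0.19  0.    0.09]
```

View pics/scene8.png

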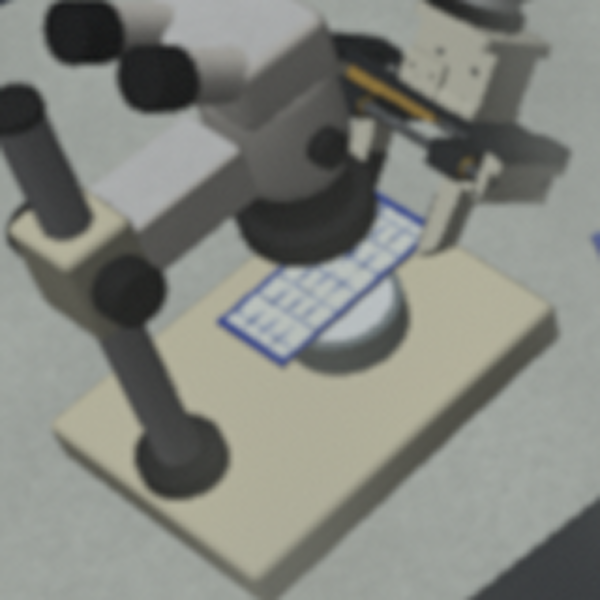

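View pics/top8.png

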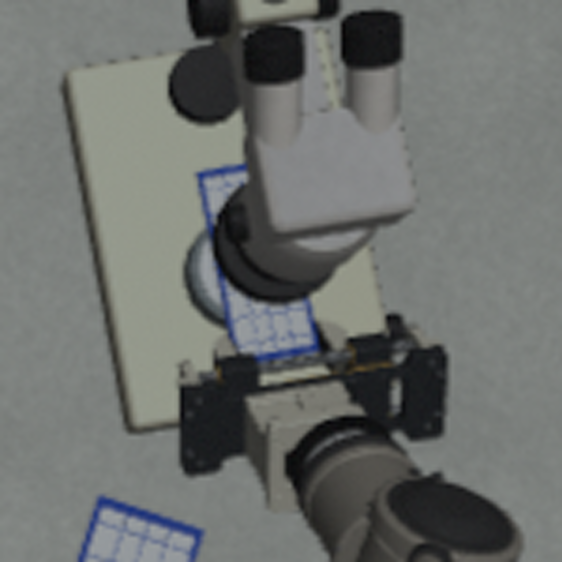

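The plate is under the ring and clear of the head. Lowering gently now.

```bash
python3 -m crank '[[-0.3,0,0.4,0,0,0,0.5],[-0.6,0,0.8,0,0,0,0.5],[-0.9,0,1.2,0,0,0,0.5],[-1.1,0,1.4,0,0,0,0.5],[-1.1,0,1.4,0,0,0,0.5]]'
python3 - <<'E'
from h import *
c=read_camera("scene"); cv2.imwrite("pics/s9.png",cv2.resize(c["frame"][170:240,150:230],None,fx=8,fy=8,interpolation=cv2.INTER_CUBIC)[:,:,::-1])
ct=read_camera("top"); cv2.imwrite("pics/t9.png",cv2.resize(ct["frame"][150:225,405:465],None,fx=8,fy=8,interpolation=cv2.INTER_CUBIC)[:,:,::-1])
o=robot.observe();print(o["tool_pos"],o["contact_force"])
E
```

```text
time: 13.35
tool_pos: [0.6181, -0.2445, 0.0822]
tool_rot: [-3.139, -0.705, 0.144]
contact_force: [-0.0, -0.7, -0.7]
opening: 0.0633
[ 0.61830221 -0.24459494  0.08262272] [-0.07785675 -0.07936187 -0.51948978]
```

View pics/s9.png

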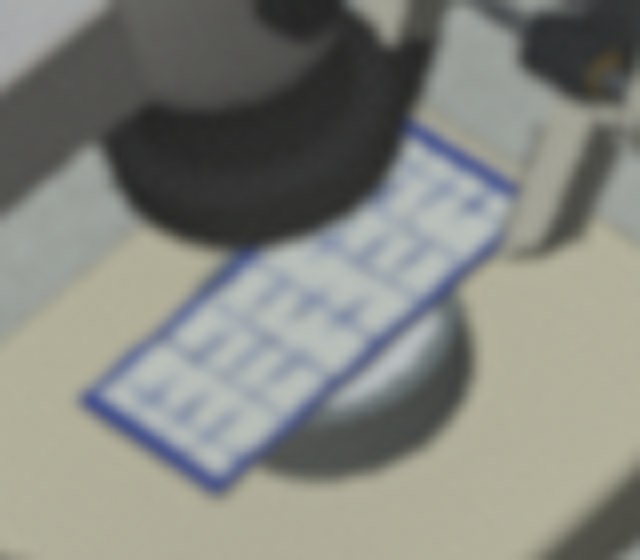

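View pics/t9.png

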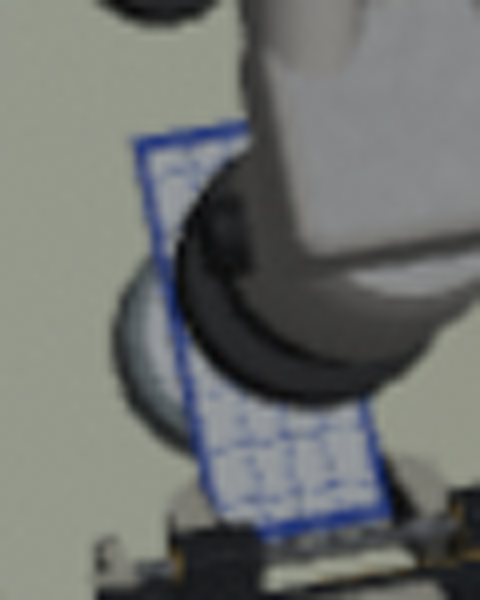

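Run:
```python
from h import *
c=read_camera("scene");t=read_camera("top")
for z in(.075,.077):
    a=ray(c,177.6,231.6,z)[:2];b=ray(c,160.4,220,z)[:2]
    d=(a-b);L=np.linalg.norm(d);d/=L; f=np.array([d[1],-d[0]]) # forward (back of scope)
    print("scene",a,b,L,"yaw",np.degrees(np.arctan2(f[1],f[0])),"centre",(a+b)/2-f*.075)
    p=ray(t,421.8,167.3,z)[:2];q=ray(t,453.8,214.6,z)[:2];r=ray(t,405+203/8,150+480/8,z)[:2]
    e=p-r
    print("top",p,q,np.linalg.norm(p-q),"centre",(p+q)/2,"yaw",np.degrees(np.arctan2(e[1],e[0])))
```

```text
scene [ 0.75405799 -0.18773324] [ 0.7644852  -0.24944849] 0.06258992216362416 yaw 9.589948602786054 centre [ 0.6853197  -0.23108555]
top [ 0.75484764 -0.19380178] [ 0.6175479  -0.27959511] 0.16190032782642305 centre [ 0.68619777 -0.23669844] yaw 9.267215738293611
scene [ 0.75458782 -0.18614569] [ 0.76499526 -0.24774391] 0.062471240896507706 yaw 9.589948602786022 centre [ 0.68583965 -0.22943948]
top [ 0.75434604 -0.19341221] [ 0.61722067 -0.27909658] 0.1616947016857745 centre [ 0.68578335 -0.2362544 ] yaw 9.267215738293611
```

Plate is within 2–3 mm of the stage centre in both views, with yaw about 9.4° against 8.8°. Lowering the remaining ~4 mm with 1 mm forward.

```bash
python3 -m crank '[[0,0,0.2,0,0,0,0.5],[-0.1,0,0.35,0,0,0,0.5],[-0.15,0,0.4,0,0,0,0.5]]'; python3 -m crank '[[-0.03,0,0.04,0,0,0,0.5],[-0.06,0,0.08,0,0,0,0.5]]'
```

```text
time: 13.92
tool_pos: [0.6197, -0.2443, 0.0784]
tool_rot: [-3.14, -0.705, 0.145]
contact_force: [-0.1, 0.7, -0.4]
opening: 0.063
time: 14.18
tool_pos: [0.6199, -0.2443, 0.0779]
tool_rot: [-3.14, -0.706, 0.145]
contact_force: [-2.2, -0.1, 3.1]
opening: 0.0631
```

```bash
python3 -m crank '[[-0.03,0,0.04,0,0,0,0.5],[-0.06,0,0.08,0,0,0,0.5]]'
```

```text
time: 14.42
tool_pos: [0.6202, -0.2445, 0.0775]
tool_rot: [-3.141, -0.707, 0.145]
contact_force: [-4.6, 1.1, 8.3]
opening: 0.0632
```

```bash
python3 -m crank '[[0,0,0,0,0,0,0.5],[0.05,0,-0.06,0,0,0,0.5],[0.05,0,-0.06,0,0,0,0.5]]'; python3 -m crank '[[0,0,0,0,0,0,0.7],[0,0,0,0,0,0,0.78],[0,0,0,0,0,0,0.9],[0,0,0,0,0,0,0.95],[0,0,0,0,0,0,0.95]]'
python3 - <<'E'
from h import *
c=read_camera("scene"); cv2.imwrite("pics/s10.png",cv2.resize(c["frame"][170:240,150:230],None,fx=8,fy=8,interpolation=cv2.INTER_CUBIC)[:,:,::-1])
o=robot.observe();print(o["tool_pos"],o["contact_force"])
E
```

```text
time: 14.8
tool_pos: [0.6201, -0.2445, 0.0778]
tool_rot: [-3.141, -0.706, 0.145]
contact_force: [-0.1, 0.2, 4.2]
opening: 0.063
time: 15.42
tool_pos: [0.6197, -0.2443, 0.0772]
tool_rot: [-3.14, -0.705, 0.145]
contact_force: [0.0, 0.1, -0.4]
opening: 0.087
[ 0.61976076 -0.24432451  0.07727149] [-0.31681196  0.27060372  0.1854766 ]
```

View pics/s10.png

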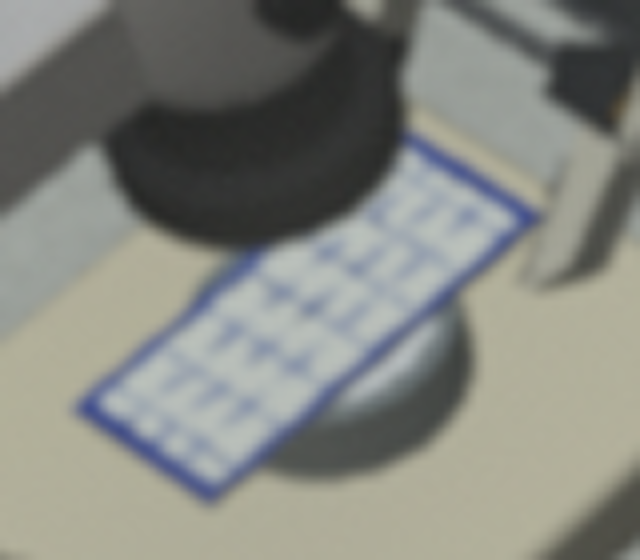

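The plate (corners (82,408), (210,500), (540,215) in the crop) rests flat and the fingers are clear. Retreating straight back along the fingers.

```bash
python3 -m crank '[[0,0,-1.5,0,0,0,1],[0,0,-4,0,0,0,1],[0,0,-7,0,0,0,1],[0,0,-10,0,0,0,1],[0,0,-13,0,0,0,1]]'; python3 -m crank '[[-3,0,-3,0,0,0,1],[-6,0,-6,0,0,0,1],[-6,0,-6,0,0,0,1],[-6,0,-6,0,0,0,1]]'
python3 - <<'E'
from h import *
c=read_camera("scene"); cv2.imwrite("pics/s11.png",cv2.resize(c["frame"][170:240,150:230],None,fx=8,fy=8,interpolation=cv2.INTER_CUBIC)[:,:,::-1])
cv2.imwrite("pics/s11f.png",c["frame"][:,:,::-1])
t=read_camera("top"); cv2.imwrite("pics/t11.png",cv2.resize(t["frame"][150:225,405:465],None,fx=8,fy=8,interpolation=cv2.INTER_CUBIC)[:,:,::-1])
o=robot.observe();print(o["time"],o["tool_pos"],o["contact_force"],o["qpos"])
E
```

```text
time: 16.1
tool_pos: [0.5352, -0.2568, 0.1777]
tool_rot: [-3.141, -0.705, 0.145]
contact_force: [0.1, 0.7, 1.0]
opening: 0.0915
time: 16.6
tool_pos: [0.4528, -0.2694, 0.1838]
tool_rot: [-3.141, -0.706, 0.144]
contact_force: [-0.1, 0.4, 0.3]
opening: 0.0917
16.7 [ 0.45329316 -0.2688348   0.18337972] [ 0.22256225 -0.17191026  0.60531165] [-1.04360373  0.29402565  2.04120632  1.00411136  0.79479478 -0.34924308]
```

View pics/s11.png

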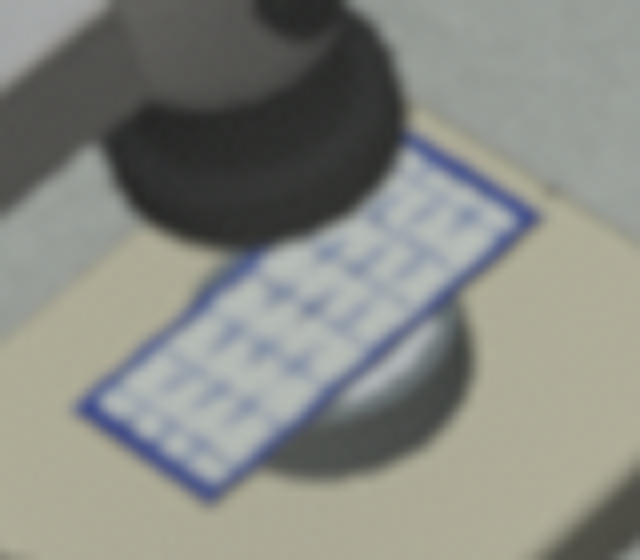

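View pics/t11.png

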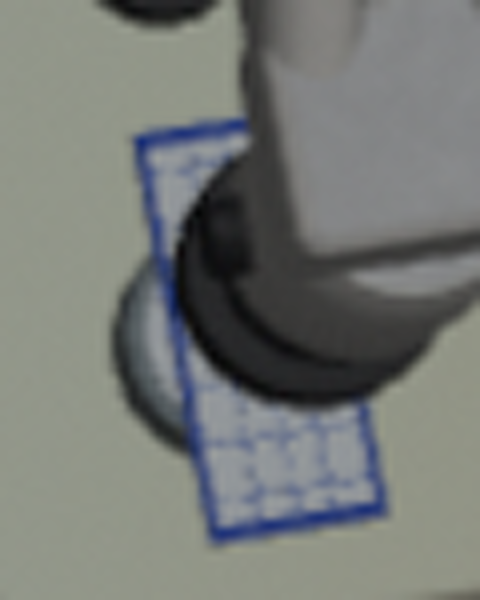

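View pics/s11f.png

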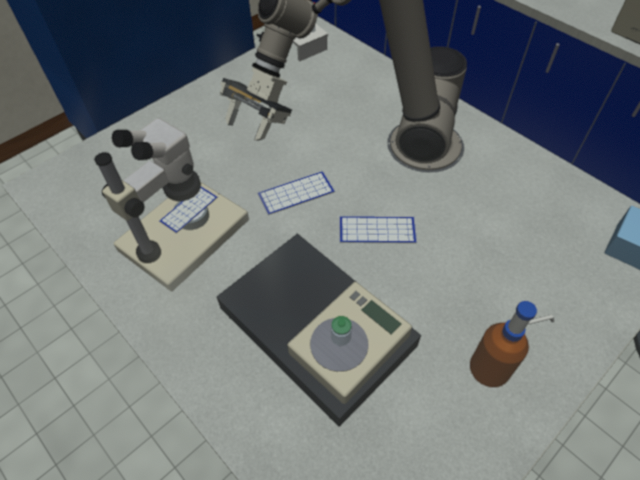

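Run:
```python
from h import *
c=read_camera("scene");t=read_camera("top"); z=.073
S=lambda u,v:ray(c,150+u/8,170+v/8,z)[:2]; T=lambda u,v:ray(t,405+u/8,150+v/8,z)[:2]
bl,br,fl=S(211,502),S(78,408),S(542,215)
print("scene c",(br+fl)/2,"L",np.linalg.norm(bl-fl),"W",np.linalg.norm(bl-br),"yaw",np.degrees(np.arctan2(*(bl-fl)[::-1])))
bl,fl,fr=T(134,135),T(213,543),T(388,515)
print("top c",(bl+fr)/2,"L",np.linalg.norm(bl-fl),"W",np.linalg.norm(fl-fr),"yaw",np.degrees(np.arctan2(*(bl-fl)[::-1])))
# stage from scene rim below plate: rim extremes of drum top
```

```text
scene c [ 0.68891696 -0.23048992] L 0.1487887789286478 W 0.06179144890426141 yaw 8.889069955765262
top c [ 0.68755854 -0.23668047] L 0.14919850579356897 W 0.06286264491529449 yaw 8.87499374392694
```

Both views agree with the stage to within about 3 mm. Yaw is 8.9° against 8.4–9.3°, and the measured size fits a plate lying flat at stage height. Handing in.

```bash
python3 -c "
from cell import robot
print(robot.hand_in())"
```

```text
the job is handed in; nothing more can be done
None
```

The counting plate is on the microscope stage, released, and the job was handed in after about 17 s of the 69 s. No verdict is reported, so the results below are my own camera checks.

**What I did:** I dragged the plate about 60 mm with closed fingertips until it overhung the slab by about 41 mm. I pinched that end with the gripper leaning 40° and lifted it. I brought it in under the lens from the front, lowered it until the stage took load (up to about 8 N), eased off, opened and backed away.

**Last checks:**

| Check | Result |
|---|---|
| Plate centre against stage centre | within about 1–3 mm in each camera (limit 10 mm) |
| Long side against the microscope's line | 8.9° measured, stage estimated at 8.4–9.3° (limit 8° apart) |
| Flatness | corner-to-corner size of 149 × 62 mm fits a flat plate at stage height |
| Microscope head | no contact seen |
| Balance, jar and bottle | appear unmoved in the last picture, by eye only |
| Robot | clear of everything |

**What went wrong or disagreed:**
- **Slab contact:** on the first try at the pinch, a finger touched the slab's front face with about 33 N. I backed off and re-gripped less deeply; the plate had not moved.
- **Camera mismatch:** the two cameras differ by about 6 mm sideways near the microscope. I compared plate and stage within each camera, so this should not affect the centring.

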